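# Set each casting flask over its wax tree in the fitting sprue base

## Task

Get the four wax trees ready for investing: put every steel casting flask over the wax tree on the rubber base of its own size, so that each flask stands upright, fully seated on the floor inside its base. Let the flasks down gently, do not drop them in, and leave the glass jar and the small pot where they stand.

Things in the scene. Friction and masses are not known exactly. Their poses are not given: they have to be found in the camera images.
- flask_a: The smallest casting flask: a plain bright steel tube open at both ends, standing upright, outer diameter 32 mm, wall 2 mm, 50 mm tall, about 80 g. Origin: centre of its lower end; z up along its axis; round, so yaw does not matter. A fixed bench vice, 125 mm tall, stands between the flasks and a wooden board with a rail on its side stands to their left: carry things well above both.
- flask_b: The second smallest casting flask: a plain bright steel tube open at both ends, standing upright, outer diameter 42 mm, wall 2 mm, 56 mm tall, about 120 g. Origin: centre of its lower end; z up along its axis; round, so yaw does not matter.
- flask_c: The second largest casting flask: a plain bright steel tube open at both ends, standing upright, outer diameter 52 mm, wall 2 mm, 62 mm tall, about 160 g. Origin: centre of its lower end; z up along its axis; round, so yaw does not matter.
- flask_d: The largest casting flask: a plain bright steel tube open at both ends, standing upright, outer diameter 62 mm, wall 2 mm, 68 mm tall, about 210 g. Origin: centre of its lower end; z up along its axis; round, so yaw does not matter.
- base_a: The smallest black rubber sprue base, loose, 54 mm across: a low round cup for the 32 mm flask. Rim 16 mm and inner floor 6 mm above the bench. Inside 37 mm wide up to 8 mm height, then the lip flares to 48 mm and guides the flask in. Dark green wax tree in the middle, 13 mm across, top 38 mm above the bench. Origin: centre of the underside; z up.
- base_b: The second smallest black rubber sprue base, loose, 64 mm across: a low round cup for the 42 mm flask. Rim 16 mm and inner floor 6 mm above the bench. Inside 47 mm wide up to 8 mm height, then the lip flares to 58 mm and guides the flask in. Dark green wax tree in the middle, 21 mm across, top 44 mm above the bench. Origin: centre of the underside; z up.
- base_c: The second largest black rubber sprue base, loose, 74 mm across: a low round cup for the 52 mm flask. Rim 16 mm and inner floor 6 mm above the bench. Inside 57 mm wide up to 8 mm height, then the lip flares to 68 mm and guides the flask in. Dark green wax tree in the middle, 29 mm across, top 50 mm above the bench. Origin: centre of the underside; z up.
- base_d: The largest black rubber sprue base, loose, 84 mm across: a low round cup for the 62 mm flask. Rim 16 mm and inner floor 6 mm above the bench. Inside 67 mm wide up to 8 mm height, then the lip flares to 78 mm and guides the flask in. Dark green wax tree in the middle, 37 mm across, top 56 mm above the bench. Origin: centre of the underside; z up.
- glass_jar: Small open clear glass jar, 57 mm across, 60 mm tall, stands upright; a bystander. Origin: centre of its underside.
- solder_pot: Small plain cream-coloured open pot, 48 mm across, 26 mm tall; a bystander. Origin: centre of its underside.
Things that resemble listed ones, but are neither listed nor needed, are in the scene too. What is shaped like the flask_d but blue or pink is not meant. Leave any purple look-alike of the flask_c alone.

How it is judged:
At the end, for the whole second after the job is handed in: Each of the four flasks stands upright (within 0.06 rad) in the base of its own size, axes within 6 mm, its lower end on the base's inner floor (3 to 9 mm above the base's underside); every base lies flat on the bench; all is released and at rest (horizontal distance between flask_a and base_a below 0.006 m and z of flask_a in the frame of base_a between 0.003 and 0.009 m and angle between each of flask_a, base_a, flask_b, base_b, flask_c, base_c, flask_d, base_d's own z axis and vertical below 0.06 rad and height (world z) of each of base_a, base_b, base_c, base_d below 0.005 m and linear speed of each of flask_a, base_a, flask_b, base_b, flask_c, base_c, flask_d, base_d below 0.01 m/s and horizontal distance between flask_b and base_b below 0.006 m and z of flask_b in the frame of base_b between 0.003 and 0.009 m and horizontal distance between flask_c and base_c below 0.006 m and z of flask_c in the frame of base_c between 0.003 and 0.009 m and horizontal distance between flask_d and base_d below 0.006 m and z of flask_d in the frame of base_d between 0.003 and 0.009 m); the robot touches nothing.
It fails at once if the glass jar or the small pot was moved more than 20 mm or tipped over (distance of any of glass_jar, solder_pot from where it was at the start of the episode above 0.02 m or angle between any of glass_jar, solder_pot's own z axis and vertical above 0.3 rad).
It fails at once if a flask was dropped into its base (faster than 0.6 m/s just above the seat: a free fall of some 20 mm) ((horizontal distance between flask_a and base_a below 0.03 m and z of flask_a in the frame of base_a below 0.025 m and linear speed of flask_a above 0.6 m/s) or (horizontal distance between flask_b and base_b below 0.03 m and z of flask_b in the frame of base_b below 0.025 m and linear speed of flask_b above 0.6 m/s) or (horizontal distance between flask_c and base_c below 0.03 m and z of flask_c in the frame of base_c below 0.025 m and linear speed of flask_c above 0.6 m/s) or (horizontal distance between flask_d and base_d below 0.03 m and z of flask_d in the frame of base_d below 0.025 m and linear speed of flask_d above 0.6 m/s)).
It also fails if it takes over 120 s, if anything falls off the work surface, if the arm or the gripper's body presses on something with over 40 N, if the wrist force passes 120 N, or if a joint passes its speed limit or range.

## Robot

A 7-joint arm with a two-finger parallel gripper is mounted at the origin on a cart in front of the work surface, level with it; the furniture and walls round the work are solid. World frame = base frame: x ahead of the robot, y to its left, z up, the work surface at z = 0. Lengths are in m, angles in rad, forces in N, time in s.
With the tool pointing down it reaches from about 0.425 to 0.925 m from the base axis. Payload 6.8 kg.
Tool frame: the origin (TCP) lies at the very end of the fingers, on their centre line; the grasp point (between the pads) lies 19 mm behind it; z points along the fingers, y is the line along which they close (so a half turn about z gives the same grasp; the last joint's range is limited). The gripper opens to 85 mm and grips with 20 to 120 N. Pads are 22 mm wide; open, the fingers measure 114 mm over their backs; the gripper's body (76 mm by 85 mm) begins 54 mm behind the grasp point. The pads swing forward as they close: fully open they stand 13 mm farther back than shut.
Start: joints at [1.216, 0.477, 0.022, 1.555, -0.011, 1.109, -0.083], TCP at [0.165, -0.655, 0.231] pointing down, gripper open.
Joint ranges: [-2.96, 2.96], [-0.34, 2.1], [-1.41, 1.46], [0.24, 2.44], [-1.37, 4.51], [0.17, 1.92], [-2.96, 2.96]. Speed limits (rad/s): [2.39, 2.39, 3.14, 3.14, 3.14, 3.14, 3.14].

## Interface

Orientations are given as a rotation vector (axis times angle).
In Python, from bench import get_obs, grab_frame, hand_in gives the robot as it stands.
- The arm moves only by the tool drive_tool, never from a script. Its argument "rows" is a list of rows, each an object with "offset": the shift along the tool's x, y, z as a fraction of full scale, a list of three; "rotation": the turn, a rotation vector about the tool's x, y, z as a fraction of full scale, a list of three; "claw": the opening, from 0 (shut) to 1 (fully open). In form: [{"offset": [tx, ty, tz], "rotation": [wx, wy, wz], "claw": claw}, ...]. A call has 1 to 20 rows; each row is the pose to reach, as a shift and turn from the pose commanded when the call began, along the tool's axes at that moment; what a row does not reach only later rows make up. Full scale, the value 1, is 0.15 m for a shift and 2 rad for a turn. A row lasts 1/12 s, in which the tool goes at most 41.7 mm and 7.16 degrees, less where a joint would pass 70% of its speed; a pose out of reach is approached as far as the arm can. A call with a number of a shift or a turn outside -1 to 1 is refused whole. A call with a gripper value outside its range is refused whole. The fingers move at their own pace and stop on an object; "force" is the grip in N (left out, the last holds). Time passes only in rows, so rows that repeat a pose let the fingers close. It gives the time, the measured TCP pose, the force, the opening and the grip force at its end, in the units of the state.
- get_obs(): the state, without advancing time (a new reading comes with each control period).
- grab_frame(name): name is "side" or "top"; returns a dict with "frame" (480x640x3 uint8, red, green, blue), "z_map" (480x640 float32, m along the optical axis (not along the pixel's ray), 0 where there is no reading), "vfov" (degrees; the focal length in pixels is half the picture's height over the tangent of half this angle, whatever the lens; pixels are square), "cx", "cy" (the principal point, pixels), "D" ([k1, k2, p1, p2, k3] as OpenCV has them; the pictures are not rectified), "R" (3x3) and "t" (3): a world point X has camera coordinates R X + t. Camera axes: x right, y down, z forward; pixel columns grow to the right and rows downward; lengths in m; the calibration is good to about 2 mm. A picture is of the moment at which its call begins.
- hand_in(): hands the job in; it is judged then, once.
The state is a dict: "clock": time; "joints": joint angles; "qvel": joint speeds; "tau": joint torques, N m; "tcp_pos": TCP position; "orientation": TCP orientation; "contact_force": force on the tool from outside, world axes, zero at the start; "moment": the same for the moment, N m; "grip_width": finger opening in m; "gripper_force": force on a finger pad.
Only numpy, scipy, OpenCV 4.12 (cv2) and the standard library are available. Lean on these libraries where they do the work, as an engineer would, in place of code of your own. Each camera call takes 0.05 s, during which the arm holds its last target. There are 200 camera calls.

## Working session

There is one attempt and no reset: what is moved stays moved. The work goes in short steps, Python scripts to look and compute and a tool call to move; the robot and the scene stay as the last step left them, time stands still between calls to the robot, and variables do not carry over. Pictures are saved under pics/ and viewed, at most 14 in all, crops included, and the job is handed in when it is done.

Besides the shell and the picture viewer there is one more tool, called after "Emit:" by a JSON object that holds its "api" and its "payload". drive_tool: Moves the arm, as the interface text tells. Its arguments: {"type":"object","properties":{"rows":{"type":"array","items":{"type":"object","properties":{"offset":{"type":"array","items":{"type":"number"}},"rotation":{"type":"array","items":{"type":"number"}},"claw":{"type":"number"}}}},"force":{"type":"number"}},"required":["rows"]}

```bash
ls; mkdir -p pics; python3 - <<'E'
from bench import *
import cv2,pickle
o=get_obs();print(o)
for n in("top","side"):
    f=grab_frame(n);pickle.dump(f,open(n+".pkl","wb"))
    cv2.imwrite(f"pics/{n}0.png",f["frame"][:,:,::-1]);print(n,{k:v for k,v in f.items() if k not in("frame","z_map")}, -f["R"].T@f["t"],(f["z_map"]>0).mean())
E
```

```text
pics
{'clock': 0.0, 'joints': array([ 1.21594259,  0.47778211,  0.02239971,  1.55649152, -0.0115286 ,
        1.10933416, -0.08308211]), 'qvel': array([ 0.00041726,  0.00032433,  0.00195536,  0.00106885, -0.0009937 ,
        0.00046619,  0.00010978]), 'tau': array([ 2.56912072e-04, -5.96448791e+01,  1.60808645e+00, -2.81193602e+01,
        1.25378586e-02,  9.32372612e-03, -1.00565427e-05]), 'tcp_pos': array([ 0.16467597, -0.65396145,  0.23032205]), 'orientation': array([-3.11588273e+00, -3.86347717e-01,  5.85390041e-04]), 'contact_force': array([ 0.16226391, -0.2217807 ,  0.32934033]), 'moment': array([-0.03539838, -0.02875471, -0.00436574]), 'gripper_force': 0.0, 'grip_width': 0.0853568797314972}
top {'vfov': 43.98492828181547, 'cx': 325.37090629618456, 'cy': 239.3708468443751, 'D': array([-0.15153883,  0.        ,  0.        ,  0.        ,  0.        ]), 'R': array([[-0.02442257, -0.99951944, -0.01908993],
       [-0.98708526,  0.02713414, -0.15788107],
       [ 0.15832318,  0.01498753, -0.98727359]]), 't': array([-0.15739751,  0.58378274,  1.21210534])} [ 0.3804949  -0.19132878  1.28584313] 0.9960970052083333
side {'vfov': 55.23070925151699, 'cx': 312.77440089734864, 'cy': 245.02912384118855, 'D': array([-0.05467532,  0.        ,  0.        ,  0.        ,  0.        ]), 'R': array([[ 0.95411719,  0.2993655 ,  0.00637912],
       [ 0.1753429 , -0.54131797, -0.82233188],
       [-0.24272466,  0.78571952, -0.56897239]]), 't': array([-0.50645931, -0.18691196,  1.17996866])} [ 0.80240271 -0.87668677  0.52089669] 0.975283203125
```

View pics/top0.png

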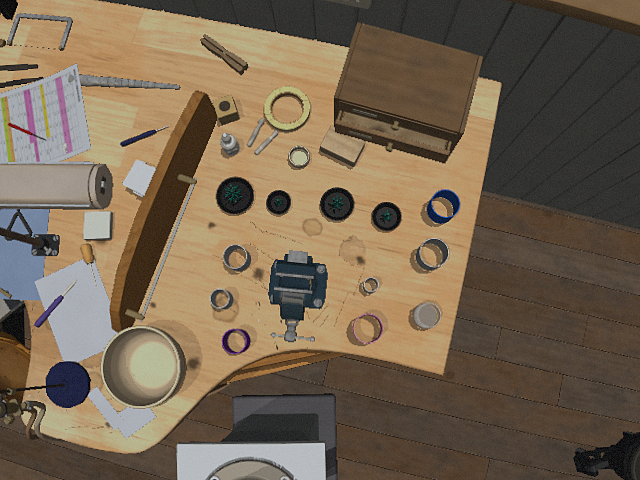

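View pics/side0.png

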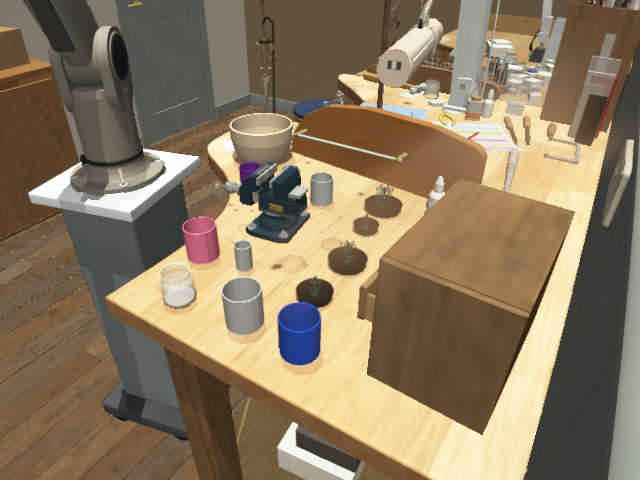

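The top view shows the bases at about (235,195), (278,203), (337,204) and (386,216). The steel flasks are at about (237,257), (222,299), (432,254) and (369,286). The jar is at (427,316), the pot at (299,157) and the vice at (297,283). The side view agrees: large flask at (243,305), smallest at (243,255), and one visible behind the vice at (321,189).

```bash
cat > h.py <<'E'
import numpy as np,cv2,pickle
def K(f):
    F=240/np.tan(np.radians(f["vfov"])/2);return np.array([[F,0,f["cx"]],[0,F,f["cy"]],[0,0,1]])
def rays(f,uv):
    p=cv2.undistortPoints(np.asarray(uv,float).reshape(-1,1,2),K(f),f["D"])[:,0]
    return np.c_[p,np.ones(len(p))]
def plane(f,uv,z):
    d=rays(f,uv)@f["R"];c=-f["R"].T@f["t"]
    return c+d*((z-c[2])/d[:,2])[:,None]
def cloud(f):
    v,u=np.mgrid[:480,:640];r=rays(f,np.c_[u.ravel(),v.ravel()])
    return ((r*f["z_map"].reshape(-1,1)-f["t"])@f["R"]).reshape(480,640,3)
def proj(f,X):
    return cv2.projectPoints(np.asarray(X,float).reshape(-1,1,3),cv2.Rodrigues(f["R"])[0],f["t"],K(f),f["D"])[0][:,0]
def circ(p):
    A=np.c_[2*p[:,:2],np.ones(len(p))];s=np.linalg.lstsq(A,(p[:,:2]**2).sum(1),rcond=None)[0]
    return s[0],s[1],np.sqrt(s[2]+s[0]**2+s[1]**2)
E
python3 - <<'E'
from h import *
f=pickle.load(open("top.pkl","rb"));P=cloud(f)
print("bench z",np.median(P[230:240,280:330,2]))
def win(u,v,r=26):
    m=np.zeros((480,640),bool);m[v-r:v+r,u-r:u+r]=1;return m
for n,(u,v) in dict(f1=(237,257),f2=(222,299),f3=(432,254),f4=(369,286),purple=(236,341),blue=(443,207),pink=(367,329),jar=(427,316),pot=(299,157)).items():
    m=win(u,v,22);q=P[m];h=np.percentile(q[:,2],[50,99.5]);t=q[q[:,2]>q[:,2].max()-.006]
    (c,r)=cv2.minEnclosingCircle(t[:,:2].astype(np.float32))
    print(n,"top",h.round(4),q[:,2].max().round(4),len(t),"mec",np.round(c,4),round(2*r,4),"fit",np.round(circ(t),4))
hsv=cv2.cvtColor(f["frame"],cv2.COLOR_RGB2HSV)
for n,(u,v) in dict(b1=(235,195),b2=(278,203),b3=(337,204),b4=(386,216)).items():
    m=win(u,v,26)&(hsv[...,2]<70);k,l,s,c=cv2.connectedComponentsWithStats(m.astype(np.uint8))
    i=1+s[1:,4].argmax();ct=max(cv2.findContours((l==i).astype(np.uint8),0,cv2.CHAIN_APPROX_NONE)[0],key=len)[:,0]
    ct=cv2.convexHull(ct)[:,0]
    w=plane(f,ct,.014);rim=P[win(u,v,26)];rim=rim[(rim[:,2]>.012)&(rim[:,2]<.02)]
    e=cv2.minEnclosingCircle(rim[:,:2].astype(np.float32))
    print(n,"contour",np.round(circ(w),4),"zmax",P[win(u,v)][:,2].max(),"cloud mec",np.round([*e[0],2*e[1]],4))
m=win(297,300,50);q=P[m];t=q[q[:,2]>.03];print("vice",t.min(0),t.max(0))
q=P[80:340,100:225].reshape(-1,3);t=q[q[:,2]>.03];print("board",t.min(0),t.max(0))
E
```

```text
bench z 0.0005011115137809194
f1 top [0.0012 0.0661] 1.2858 5 mec [ 0.3805 -0.1913] 0.0002 fit [ 0.08   -0.0402  0.3364]
f2 top [0.0009 0.0592] 1.2858 4 mec [ 0.3805 -0.1913] 0.0002 fit [ 0.08   -0.0402  0.3364]
f3 top [0.0012 0.0714] 1.2858 6 mec [ 0.3805 -0.1913] 0.0002 fit [ 0.08   -0.0402  0.3364]
f4 top [0.0005 0.0531] 1.2858 6 mec [ 0.3805 -0.1913] 0.0002 fit [ 0.08   -0.0402  0.3364]
purple top [0.0008 0.0666] 1.2858 8 mec [ 0.3805 -0.1913] 0.0002 fit [ 0.08   -0.0402  0.3364]
blue top [0.0015 0.0732] 1.2858 8 mec [ 0.3805 -0.1913] 0.0002 fit [ 0.08   -0.0402  0.3364]
pink top [7.0000e-04 1.2858e+00] 1.2858 11 mec [ 0.3805 -0.1913] 0.0002 fit [ 0.08   -0.0402  0.3364]
jar top [0.0018 0.0643] 1.2858 7 mec [ 0.3805 -0.1913] 0.0002 fit [ 0.08   -0.0402  0.3364]
pot top [0.0015 0.0368] 1.2858 9 mec [ 0.3805 -0.1913] 0.0002 fit [ 0.08   -0.0402  0.3364]
b1 contour [0.689  0.0263 0.0415] zmax 1.2858431285621639 cloud mec [0.6892 0.0266 0.0858]
b2 contour [ 0.6705 -0.0706  0.0267] zmax 1.2858431285621639 cloud mec [ 0.6783 -0.0525  0.0946]
b3 contour [ 0.663  -0.1988  0.0366] zmax 1.2858431285621639 cloud mec [ 0.6628 -0.199   0.0751]
b4 contour [ 0.6323 -0.3061  0.0314] zmax 1.2858431285621639 cloud mec [ 0.6319 -0.3068  0.0653]
vice [ 0.36382706 -0.19132878  0.03017341] [ 0.55834855 -0.00228877  1.28584313]
board [ 0.37505408 -0.19132878  0.0300166 ] [0.90864481 0.28228135 1.28584313]
```

```bash
cat > fl.py <<'E'
from h import *
H=dict(c=.062,b=.056,d=.068,a=.050,purple=.062,blue=.068,pink=.068,jar=.06,pot=.026)
def flasks(f,g=None,names=None,px=None):
    P=cloud(f);PX=dict(c=(237,257),b=(222,299),d=(432,254),a=(369,286),purple=(236,341),blue=(443,207),pink=(367,329),jar=(427,316),pot=(299,157))
    for n,(u,v) in PX.items():
        m=np.zeros((480,640),bool);m[v-22:v+22,u-22:u+22]=1
        q=P[m];t=q[(abs(q[:,2]-H[n])<.006)]
        x,y,r=circ(t)
        k=abs(np.hypot(t[:,0]-x,t[:,1]-y)-r)<.004
        x,y,r=circ(t[k]);c,R=cv2.minEnclosingCircle(t[k][:,:2].astype(np.float32))
        print(n,len(t),"fit",np.round([x,y,2*r],4),"mec",np.round([*c,2*R],4), "z",np.median(t[k][:,2]).round(4))
        # pixel-contour of rim inner: dark/bright free check via plane of pixels
if __name__=="__main__":
    f=pickle.load(open("top.pkl","rb"));flasks(f)
    P=cloud(f);q=P[240:350,240:340].reshape(-1,3);t=q[(q[:,2]>.03)&(q[:,2]<.2)];print("vice",t.min(0),t.max(0))
    q=P[80:340,100:225].reshape(-1,3);t=q[(q[:,2]>.06)&(q[:,2]<.3)];print("board",t.min(0),t.max(0))
    q=P[20:170,320:480].reshape(-1,3);t=q[(q[:,2]>.1)&(q[:,2]<.5)];print("box",t.min(0),t.max(0))
    q=P[150:340,110:225].reshape(-1,3);t=q[(q[:,2]>.05)&(q[:,2]<.3)]
    for a in np.arange(.3,.95,.05):
        s=t[abs(t[:,0]-a)<.02]
        if len(s):print("board y at x",a.round(2),s[:,1].min().round(3),s[:,2].max().round(3))
    s=pickle.load(open("side.pkl","rb"));im=s["frame"][:,:,::-1].copy()
    est=dict(c=(.525,.0276),)
    def C(x,y,r,z):
        th=np.linspace(0,2*np.pi,40);return proj(s,np.c_[x+r*np.cos(th),y+r*np.sin(th),0*th+z])
    for x,y,r in [(.689,.0263,.042),(.6705,-.0706,.027),(.663,-.1988,.037),(.6323,-.3061,.032)]:
        cv2.polylines(im,[C(x,y,r,.016).astype(int)],True,(0,0,255),1)
    cv2.imwrite("pics/ov.png",cv2.resize(im[150:380,160:440],None,fx=2.5,fy=2.5))
E
python3 fl.py
```

```text
c 99 fit [0.5461 0.0183 0.0498] mec [0.5464 0.0189 0.0532] z 0.061
b 71 fit [0.4599 0.0518 0.0376] mec [0.4597 0.0523 0.0403] z 0.0565
d 108 fit [ 0.5423 -0.3962  0.0601] mec [ 0.5424 -0.397   0.0636] z 0.0671
a 54 fit [ 0.4812 -0.2651  0.0297] mec [ 0.4813 -0.2649  0.0322] z 0.0494
purple 93 fit [0.3706 0.0204 0.0493] mec [0.3705 0.0199 0.053 ] z 0.0615
blue 130 fit [ 0.6459 -0.4263  0.0602] mec [ 0.6461 -0.4265  0.0641] z 0.0671
pink 102 fit [ 0.391  -0.2549  0.0586] mec [ 0.3906 -0.2551  0.0618] z 0.0681
jar 119 fit [ 0.4152 -0.3807  0.0482] mec [ 0.4146 -0.3802  0.0533] z 0.0593
pot 113 fit [ 0.7716 -0.118   0.0446] mec [ 0.7714 -0.1176  0.0484] z 0.0251
vice [ 0.35353084 -0.15166535  0.03017341] [0.56849144 0.01215873 0.12906566]
board [0.37519788 0.03525609 0.06000555] [0.88608724 0.28058554 0.2864593 ]
box [ 0.7267777  -0.5163681   0.10005787] [ 1.05886707 -0.17349093  0.23834774]
board y at x 0.4 0.04 0.103
board y at x 0.45 0.041 0.145
board y at x 0.5 0.168 0.165
board y at x 0.55 0.04 0.174
board y at x 0.6 0.13 0.181
board y at x 0.65 0.109 0.235
board y at x 0.7 0.093 0.24
board y at x 0.75 0.109 0.18
board y at x 0.8 0.105 0.06
```

View pics/ov.png

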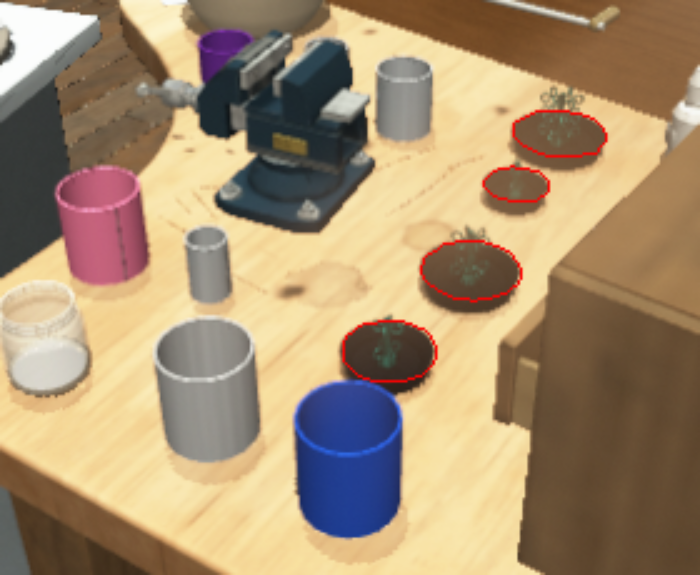

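The overlay shows the estimated base rims sitting on the real ones in the side view, so the two calibrations agree. From the diameters, the bases left to right in the top view are D, A, C, B. Next is a helper that turns a world target into move units.

```bash
cat > plan.py <<'E'
import sys
from bench import get_obs
from scipy.spatial.transform import Rotation as Ro
import numpy as np
# usage: plan.py x y z [heading_deg of tool x]
a=[float(v) for v in sys.argv[1:]];o=get_obs();p=o["tcp_pos"];R=Ro.from_rotvec(o["orientation"])
M=R.as_matrix();h=np.degrees(np.arctan2(M[1,0],M[0,0]))
T=Ro.from_euler("z",a[3] if len(a)>3 else h,degrees=True)*Ro.from_euler("x",180,degrees=True)
rv=(R.inv()*T).as_rotvec()/2;d=M.T@(np.array(a[:3])-p)/.15
print("t",round(o["clock"],2),"pos",p.round(4),"head",h.round(1),"q",o["joints"].round(2))
n=int(np.ceil(abs(d).max()));print("offset",d.round(3),"calls",n,"each",(d/n).round(3),"rot",rv.round(3))
E
python3 plan.py .5423 -.3965 .23 0
python3 - <<'E'
from h import *
f=pickle.load(open("top.pkl","rb"));P=cloud(f)
q=P[240:350,260:335].reshape(-1,3);t=q[(q[:,2]>.02)&(q[:,2]<.2)];print("vice",t.min(0),t.max(0))
q=P[20:185,300:480].reshape(-1,3);t=q[(q[:,2]>.03)&(q[:,2]<.5)]
for y in np.arange(-.5,-.1,.05):
    s=t[abs(t[:,1]-y)<.025]
    if len(s):i=s[:,0].argmin();print(y.round(2),s[i].round(3))
E
```

```text
t 0.1 pos [ 0.1647 -0.654   0.2304] head 14.1 q [ 1.22  0.48  0.02  1.56 -0.01  1.11 -0.08]
offset [ 2.86  -1.05   0.004] calls 3 each [ 0.953 -0.35   0.001] rot [-0.001  0.     0.123]
vice [ 0.36786948 -0.1634484   0.0200409 ] [ 0.55225366 -0.05270789  0.12906566]
-0.5 [ 0.847 -0.476  0.2  ]
-0.45 [ 0.728 -0.425  0.101]
-0.4 [ 0.727 -0.423  0.148]
-0.35 [ 0.743 -0.375  0.127]
-0.3 [ 0.748 -0.313  0.115]
-0.25 [ 0.748 -0.237  0.034]
-0.2 [ 0.756 -0.224  0.031]
-0.15 [ 0.75  -0.127  0.03 ]
```

Emit:
{"api": "drive_tool", "payload": {"rows": [{"offset":[0.25,-0.1,0],"rotation":[0,0,0],"claw":1},{"offset":[0.5,-0.18,0],"rotation":[0,0,0],"claw":1},{"offset":[0.75,-0.27,0],"rotation":[0,0,0],"claw":1},{"offset":[0.95,-0.35,0],"rotation":[0,0,0],"claw":1},{"offset":[0.95,-0.35,0],"rotation":[0,0,0],"claw":1}], "force": 40}}

```text
clock: 0.52
tcp_pos: [0.2989, -0.5629, 0.2308]
orientation: [-3.112, -0.404, -0.007]
contact_force: [1.5, 0.0, -0.5]
grip_width: 0.0853
gripper_force: 0.0
```

Emit:
{"api": "drive_tool", "payload": {"rows": [{"offset":[0.25,-0.1,0],"rotation":[0,0,0],"claw":1},{"offset":[0.5,-0.18,0],"rotation":[0,0,0],"claw":1},{"offset":[0.75,-0.27,0],"rotation":[0,0,0],"claw":1},{"offset":[0.95,-0.35,0],"rotation":[0,0,0],"claw":1},{"offset":[0.95,-0.35,0],"rotation":[0,0,0],"claw":1}]}}

```text
clock: 0.93
tcp_pos: [0.4234, -0.4764, 0.2309]
orientation: [-3.112, -0.404, -0.007]
contact_force: [1.6, 1.2, -0.1]
grip_width: 0.0854
gripper_force: 0.0
```

```bash
python3 plan.py .5423 -.3965 .15 0
```

```text
t 0.93 pos [ 0.4234 -0.4764  0.2309] head 14.8 q [ 0.8   0.42 -0.07  1.65  0.03  1.08 -0.59]
offset [ 0.9   -0.311  0.544] calls 1 each [ 0.9   -0.311  0.544] rot [-0.002 -0.002  0.129]
```

Emit:
{"api": "drive_tool", "payload": {"rows": [{"offset":[0.25,-0.09,0],"rotation":[0,0,0.06],"claw":1},{"offset":[0.5,-0.17,0.1],"rotation":[0,0,0.13],"claw":1},{"offset":[0.75,-0.26,0.3],"rotation":[0,0,0.13],"claw":1},{"offset":[0.9,-0.31,0.54],"rotation":[0,0,0.13],"claw":1},{"offset":[0.9,-0.31,0.54],"rotation":[0,0,0.13],"claw":1},{"offset":[0.9,-0.31,0.54],"rotation":[0,0,0.13],"claw":1},{"offset":[0.9,-0.31,0.54],"rotation":[0,0,0.13],"claw":1}]}}

```text
clock: 1.52
tcp_pos: [0.534, -0.406, 0.15]
orientation: [3.141, -0.021, -0.003]
contact_force: [-0.5, -1.2, 0.8]
grip_width: 0.0853
gripper_force: 0.0
```

```bash
python3 plan.py .5423 -.3965 .03 0
```

```text
t 1.52 pos [ 0.534 -0.406  0.15 ] head -0.8 q [ 0.59  0.55 -0.04  1.63  0.03  0.96 -1.05]
offset [ 0.056 -0.064  0.8  ] calls 1 each [ 0.056 -0.064  0.8  ] rot [ 0.     0.001 -0.007]
```

Emit:
{"api": "drive_tool", "payload": {"rows": [{"offset":[0.05,-0.06,0],"rotation":[0,0,0],"claw":1},{"offset":[0.06,-0.06,0],"rotation":[0,0,0],"claw":1},{"offset":[0.06,-0.06,0.15],"rotation":[0,0,0],"claw":1},{"offset":[0.06,-0.06,0.3],"rotation":[0,0,0],"claw":1},{"offset":[0.06,-0.06,0.45],"rotation":[0,0,0],"claw":1},{"offset":[0.06,-0.06,0.6],"rotation":[0,0,0],"claw":1},{"offset":[0.06,-0.06,0.73],"rotation":[0,0,0],"claw":1},{"offset":[0.06,-0.06,0.8],"rotation":[0,0,0],"claw":1},{"offset":[0.06,-0.06,0.8],"rotation":[0,0,0],"claw":1},{"offset":[0.06,-0.06,0.8],"rotation":[0,0,0],"claw":1}]}}

```text
clock: 2.35
tcp_pos: [0.5445, -0.3968, 0.0312]
orientation: [3.141, -0.022, 0.001]
contact_force: [0.2, -0.6, 0.6]
grip_width: 0.0853
gripper_force: 0.0
```

Emit:
{"api": "drive_tool", "payload": {"rows": [{"offset":[0,0,0],"rotation":[0,0,0],"claw":0.8},{"offset":[0,0,0],"rotation":[0,0,0],"claw":0.7},{"offset":[0,0,0],"rotation":[0,0,0],"claw":0.6},{"offset":[0,0,0],"rotation":[0,0,0],"claw":0.5},{"offset":[0,0,0],"rotation":[0,0,0],"claw":0.4},{"offset":[0,0,0],"rotation":[0,0,0],"claw":0.4},{"offset":[0,0,0],"rotation":[0,0,0],"claw":0.4}]}}

```text
clock: 2.93
tcp_pos: [0.5454, -0.397, 0.0326]
orientation: [3.14, -0.021, 0.004]
contact_force: [-0.8, 1.4, 5.7]
grip_width: 0.0616
gripper_force: 42.8
```

```bash
python3 plan.py .5423 -.3965 .2; python3 - <<'E'
from bench import *;import cv2
cv2.imwrite("pics/s1.png",grab_frame("side")["frame"][100:420,100:500,::-1])
E
```

```text
t 2.93 pos [ 0.5454 -0.397   0.0326] head -0.8 q [ 0.57  0.69 -0.04  1.69  0.04  0.76 -1.08]
offset [-1.800e-02 -1.000e-03 -1.116e+00] calls 2 each [-0.009 -0.001 -0.558] rot [ 0.001 -0.001 -0.   ]
```

View pics/s1.png

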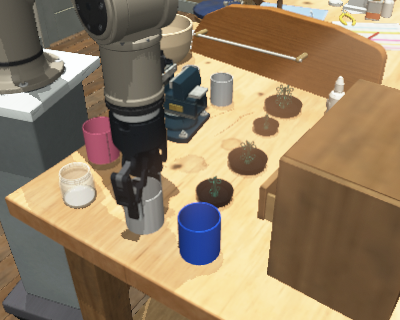

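The flask is held: the side crop shows the gripper over flask_d at (143,205), and the opening reads 61.6 mm. Now I lift it.

Emit:
{"api": "drive_tool", "payload": {"rows": [{"offset":[0,0,-0.1],"rotation":[0,0,0],"claw":0.4},{"offset":[0,0,-0.3],"rotation":[0,0,0],"claw":0.4},{"offset":[0,0,-0.5],"rotation":[0,0,0],"claw":0.4},{"offset":[0,0,-0.75],"rotation":[0,0,0],"claw":0.4},{"offset":[0,0,-0.95],"rotation":[0,0,0],"claw":0.4},{"offset":[0,0,-1],"rotation":[0,0,0],"claw":0.4},{"offset":[0,0,-1],"rotation":[0,0,0],"claw":0.4}], "force": 50}}

```text
clock: 3.57
tcp_pos: [0.5459, -0.3972, 0.1846]
orientation: [3.138, -0.021, 0.009]
contact_force: [0.6, -0.5, -2.6]
grip_width: 0.0611
gripper_force: 55.2
```

```bash
python3 plan.py .690 .029 .19 72
```

```text
t 3.57 pos [ 0.5459 -0.3972  0.1846] head -0.8 q [ 0.57  0.52 -0.04  1.6   0.03  1.02 -1.07]
offset [ 0.923 -2.854 -0.04 ] calls 3 each [ 0.308 -0.951 -0.013] rot [ 0.003 -0.001 -0.635]
```

Emit:
{"api": "drive_tool", "payload": {"rows": [{"offset":[0.06,-0.2,0],"rotation":[0,0,0],"claw":0.4},{"offset":[0.13,-0.4,0],"rotation":[0,0,0],"claw":0.4},{"offset":[0.2,-0.6,0],"rotation":[0,0,0],"claw":0.4},{"offset":[0.26,-0.8,0],"rotation":[0,0,0],"claw":0.4},{"offset":[0.31,-0.95,0],"rotation":[0,0,0],"claw":0.4}]}}

```text
clock: 3.98
tcp_pos: [0.5922, -0.2503, 0.1781]
orientation: [-3.139, 0.017, 0.005]
contact_force: [0.1, 0.5, -2.7]
grip_width: 0.0611
gripper_force: 55.3
```

Emit:
{"api": "drive_tool", "payload": {"rows": [{"offset":[0.06,-0.2,0],"rotation":[0,0,0],"claw":0.4},{"offset":[0.13,-0.4,0],"rotation":[0,0,0],"claw":0.4},{"offset":[0.2,-0.6,0],"rotation":[0,0,0],"claw":0.4},{"offset":[0.26,-0.8,0],"rotation":[0,0,0],"claw":0.4},{"offset":[0.31,-0.95,0],"rotation":[0,0,0],"claw":0.4},{"offset":[0.31,-0.95,0],"rotation":[0,0,-0.06],"claw":0.4},{"offset":[0.31,-0.95,0],"rotation":[0,0,-0.12],"claw":0.4},{"offset":[0.31,-0.95,0],"rotation":[0,0,-0.18],"claw":0.4},{"offset":[0.31,-0.95,0],"rotation":[0,0,-0.24],"claw":0.4},{"offset":[0.31,-0.95,0],"rotation":[0,0,-0.3],"claw":0.4},{"offset":[0.31,-0.95,0],"rotation":[0,0,-0.36],"claw":0.4},{"offset":[0.31,-0.95,0],"rotation":[0,0,-0.42],"claw":0.4},{"offset":[0.31,-0.95,0],"rotation":[0,0,-0.48],"claw":0.4},{"offset":[0.31,-0.95,0],"rotation":[0,0,-0.54],"claw":0.4},{"offset":[0.31,-0.95,0],"rotation":[0,0,-0.6],"claw":0.4},{"offset":[0.31,-0.95,0],"rotation":[0,0,-0.635],"claw":0.4},{"offset":[0.31,-0.95,0],"rotation":[0,0,-0.635],"claw":0.4},{"offset":[0.31,-0.95,0],"rotation":[0,0,-0.635],"claw":0.4}]}}

```text
clock: 5.48
tcp_pos: [0.6399, -0.1124, 0.1786]
orientation: [-2.542, -1.842, 0.003]
contact_force: [0.5, 0.7, -1.7]
grip_width: 0.0611
gripper_force: 55.3
```

```bash
python3 plan.py .690 .029 .18 72
```

```text
t 5.48 pos [ 0.6399 -0.1124  0.1786] head 71.9 q [ 0.36  0.52 -0.39  1.65  0.22  1.02 -0.42]
offset [ 1.     0.024 -0.01 ] calls 1 each [ 1.     0.024 -0.01 ] rot [-0.002  0.    -0.001]
```

Emit:
{"api": "drive_tool", "payload": {"rows": [{"offset":[0.2,0.005,0],"rotation":[0,0,0],"claw":0.4},{"offset":[0.4,0.01,0],"rotation":[0,0,0],"claw":0.4},{"offset":[0.6,0.015,0],"rotation":[0,0,0],"claw":0.4},{"offset":[0.8,0.02,0],"rotation":[0,0,0],"claw":0.4},{"offset":[0.95,0.024,0],"rotation":[0,0,0],"claw":0.4},{"offset":[1,0.024,0],"rotation":[0,0,0],"claw":0.4},{"offset":[1,0.024,0],"rotation":[0,0,0],"claw":0.4},{"offset":[1,0.024,0],"rotation":[0,0,0],"claw":0.4},{"offset":[1,0.024,0],"rotation":[0,0,0],"claw":0.4}]}}

```text
clock: 6.23
tcp_pos: [0.6903, 0.0266, 0.1797]
orientation: [2.544, 1.842, -0.003]
contact_force: [0.8, -0.5, -2.5]
grip_width: 0.0612
gripper_force: 55.3
```

```bash
python3 plan.py .690 .029 .04 72;python3 - <<'E'
from bench import *;import cv2
cv2.imwrite("pics/s2.png",cv2.resize(grab_frame("side")["frame"][80:330,200:480,::-1],None,fx=2,fy=2))
E
```

```text
t 6.23 pos [0.6903 0.0266 0.1797] head 71.8 q [ 0.14  0.58 -0.4   1.54  0.24  1.07 -0.63]
offset [ 0.016 -0.007  0.931] calls 1 each [ 0.016 -0.007  0.931] rot [-0.     0.001 -0.001]
```

View pics/s2.png

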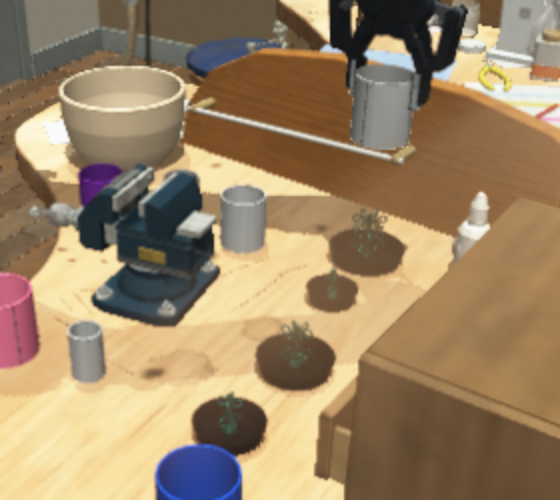

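Flask_d hangs upright at (382,110), directly above base_d at (367,245). Now I lower it slowly.

Emit:
{"api": "drive_tool", "payload": {"rows": [{"offset":[0.02,0,0.1],"rotation":[0,0,0],"claw":0.4},{"offset":[0.02,0,0.25],"rotation":[0,0,0],"claw":0.4},{"offset":[0.02,0,0.4],"rotation":[0,0,0],"claw":0.4},{"offset":[0.02,0,0.55],"rotation":[0,0,0],"claw":0.4},{"offset":[0.02,0,0.65],"rotation":[0,0,0],"claw":0.4},{"offset":[0.02,0,0.72],"rotation":[0,0,0],"claw":0.4},{"offset":[0.02,0,0.77],"rotation":[0,0,0],"claw":0.4},{"offset":[0.02,0,0.81],"rotation":[0,0,0],"claw":0.4},{"offset":[0.02,0,0.85],"rotation":[0,0,0],"claw":0.4},{"offset":[0.02,0,0.88],"rotation":[0,0,0],"claw":0.4},{"offset":[0.02,0,0.91],"rotation":[0,0,0],"claw":0.4},{"offset":[0.02,0,0.93],"rotation":[0,0,0],"claw":0.4},{"offset":[0.02,0,0.93],"rotation":[0,0,0],"claw":0.4}]}}

```text
clock: 7.37
tcp_pos: [0.6921, 0.0318, 0.0432]
orientation: [2.541, 1.846, 0.0]
contact_force: [-7.6, -1.5, 11.6]
grip_width: 0.0611
gripper_force: 56.7
```

Emit:
{"api": "drive_tool", "payload": {"rows": [{"offset":[-0.015,-0.01,0],"rotation":[0,0,0],"claw":0.4},{"offset":[-0.025,-0.02,0],"rotation":[0,0,0],"claw":0.4},{"offset":[-0.025,-0.02,0.01],"rotation":[0,0,0],"claw":0.4},{"offset":[-0.025,-0.02,0.02],"rotation":[0,0,0],"claw":0.4},{"offset":[-0.025,-0.02,0.02],"rotation":[0,0,0],"claw":0.4}]}}

```text
clock: 7.78
tcp_pos: [0.6878, 0.029, 0.0387]
orientation: [2.541, 1.846, -0.001]
contact_force: [-4.0, -2.0, 7.3]
grip_width: 0.0611
gripper_force: 56.2
```

Emit:
{"api": "drive_tool", "payload": {"rows": [{"offset":[0,0,0],"rotation":[0,0,0],"claw":0.75},{"offset":[0,0,0],"rotation":[0,0,0],"claw":0.8},{"offset":[0,0,0],"rotation":[0,0,0],"claw":0.88},{"offset":[0,0,0],"rotation":[0,0,0],"claw":0.88},{"offset":[0,0,0],"rotation":[0,0,0],"claw":0.88}]}}

```text
clock: 8.2
tcp_pos: [0.6878, 0.0295, 0.0376]
orientation: [-2.541, -1.847, -0.0]
contact_force: [0.0, -0.1, 0.1]
grip_width: 0.0753
gripper_force: 0.0
```

Emit:
{"api": "drive_tool", "payload": {"rows": [{"offset":[0,0,-0.1],"rotation":[0,0,0],"claw":0.88},{"offset":[0,0,-0.25],"rotation":[0,0,0],"claw":0.88},{"offset":[0,0,-0.5],"rotation":[0,0,0],"claw":0.88},{"offset":[0,0,-0.75],"rotation":[0,0,0],"claw":0.88},{"offset":[0,0,-1],"rotation":[0,0,0],"claw":0.88},{"offset":[0,0,-1],"rotation":[0,0,0],"claw":0.88}]}}

```text
clock: 8.7
tcp_pos: [0.6924, 0.0305, 0.1983]
orientation: [2.536, 1.842, 0.02]
contact_force: [1.9, 0.2, 1.0]
grip_width: 0.0751
gripper_force: 0.0
```

```bash
python3 plan.py .4812 -.265 .19 72;python3 - <<'E'
from bench import *;import cv2
cv2.imwrite("pics/s3.png",cv2.resize(grab_frame("side")["frame"][130:330,240:480,::-1],None,fx=2,fy=2))
E
```

```text
t 8.7 pos [0.6924 0.0305 0.1983] head 72.0 q [ 0.14  0.56 -0.4   1.53  0.24  1.09 -0.63]
offset [-2.309 -0.731  0.032] calls 3 each [-0.77  -0.244  0.011] rot [ 0.007 -0.003 -0.   ]
```

View pics/s3.png

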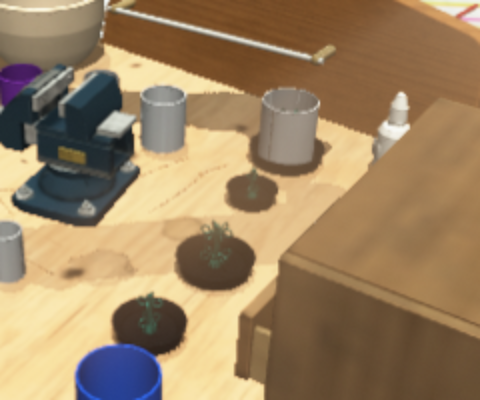

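Flask_d is seated upright in base_d at (290,130), and the base moved very little. Next is flask_c, at heading 90.

```bash
python3 plan.py .5461 .0185 .19 90
```

```text
t 8.75 pos [0.6909 0.0301 0.1946] head 72.0 q [ 0.14  0.56 -0.4   1.53  0.24  1.08 -0.63]
offset [-0.372 -0.894  0.02 ] calls 1 each [-0.372 -0.894  0.02 ] rot [ 0.005 -0.001 -0.157]
```

Emit:
{"api": "drive_tool", "payload": {"rows": [{"offset":[-0.09,-0.22,0],"rotation":[0.002,0,-0.04],"claw":0.88},{"offset":[-0.18,-0.44,0],"rotation":[0.004,0,-0.08],"claw":0.88},{"offset":[-0.27,-0.66,0],"rotation":[0.005,0,-0.12],"claw":0.88},{"offset":[-0.35,-0.84,0],"rotation":[0.005,0,-0.157],"claw":0.88},{"offset":[-0.37,-0.89,0.02],"rotation":[0.005,0,-0.157],"claw":0.88},{"offset":[-0.37,-0.89,0.02],"rotation":[0.005,0,-0.157],"claw":0.88},{"offset":[-0.37,-0.89,0.02],"rotation":[0.005,0,-0.157],"claw":0.88},{"offset":[-0.37,-0.89,0.02],"rotation":[0.005,0,-0.157],"claw":0.88}]}}

```text
clock: 9.42
tcp_pos: [0.5451, 0.018, 0.1851]
orientation: [-2.217, -2.215, 0.007]
contact_force: [-0.1, -0.4, -0.5]
grip_width: 0.0749
gripper_force: 0.0
```

```bash
python3 plan.py .5461 .0185 .027 90
```

```text
t 9.42 pos [0.5451 0.018  0.1851] head 89.9 q [ 0.27  0.37 -0.52  1.88  0.22  0.96 -0.34]
offset [1.000e-03 1.500e-02 1.054e+00] calls 2 each [0.001 0.008 0.527] rot [-0.004 -0.001 -0.001]
```

Emit:
{"api": "drive_tool", "payload": {"rows": [{"offset":[0,0.015,0.1],"rotation":[0,0,0],"claw":0.88},{"offset":[0,0.015,0.3],"rotation":[0,0,0],"claw":0.88},{"offset":[0,0.015,0.5],"rotation":[0,0,0],"claw":0.88},{"offset":[0,0.015,0.65],"rotation":[0,0,0],"claw":0.88},{"offset":[0,0.015,0.8],"rotation":[0,0,0],"claw":0.88},{"offset":[0,0.015,0.92],"rotation":[0,0,0],"claw":0.88},{"offset":[0,0.015,1],"rotation":[0,0,0],"claw":0.88},{"offset":[0,0.015,1],"rotation":[0,0,0],"claw":0.88},{"offset":[0,0.015,1],"rotation":[0,0,0],"claw":0.88}]}}

```text
clock: 10.17
tcp_pos: [0.545, 0.0184, 0.0345]
orientation: [-2.215, -2.215, 0.009]
contact_force: [-0.9, 0.4, 0.0]
grip_width: 0.0751
gripper_force: 0.0
```

Emit:
{"api": "drive_tool", "payload": {"rows": [{"offset":[0,0,0.03],"rotation":[0,0,0],"claw":0.88},{"offset":[0,0,0.06],"rotation":[0,0,0],"claw":0.85},{"offset":[0,0,0.06],"rotation":[0,0,0],"claw":0.7},{"offset":[0,0,0.06],"rotation":[0,0,0],"claw":0.6},{"offset":[0,0,0.06],"rotation":[0,0,0],"claw":0.5},{"offset":[0,0,0.06],"rotation":[0,0,0],"claw":0.3},{"offset":[0,0,0.06],"rotation":[0,0,0],"claw":0.3},{"offset":[0,0,0.06],"rotation":[0,0,0],"claw":0.3},{"offset":[0,0,0.06],"rotation":[0,0,0],"claw":0.3}], "force": 50}}

```text
clock: 10.92
tcp_pos: [0.5447, 0.0179, 0.0265]
orientation: [-2.217, -2.216, 0.008]
contact_force: [-1.9, -1.0, 6.6]
grip_width: 0.0506
gripper_force: 52.1
```

Emit:
{"api": "drive_tool", "payload": {"rows": [{"offset":[0,0,-0.1],"rotation":[0,0,0],"claw":0.3},{"offset":[0,0,-0.3],"rotation":[0,0,0],"claw":0.3},{"offset":[0,0,-0.5],"rotation":[0,0,0],"claw":0.3},{"offset":[0,0,-0.75],"rotation":[0,0,0],"claw":0.3},{"offset":[0,0,-0.95],"rotation":[0,0,0],"claw":0.3},{"offset":[0,0,-1],"rotation":[0,0,0],"claw":0.3},{"offset":[0,0,-1],"rotation":[0,0,0],"claw":0.3}]}}

```text
clock: 11.5
tcp_pos: [0.5473, 0.0179, 0.1781]
orientation: [-2.219, -2.218, 0.004]
contact_force: [-0.2, 0.2, -2.5]
grip_width: 0.0508
gripper_force: 52.8
```

```bash
python3 plan.py .663 -.199 .18 90
```

```text
t 11.5 pos [0.5473 0.0179 0.1781] head 90.0 q [ 0.27  0.38 -0.52  1.88  0.23  0.94 -0.35]
offset [-1.446  0.772 -0.018] calls 2 each [-0.723  0.386 -0.009] rot [-0.002 -0.001 -0.   ]
```

Emit:
{"api": "drive_tool", "payload": {"rows": [{"offset":[-0.12,0.1,0],"rotation":[0,0,0],"claw":0.3},{"offset":[-0.25,0.2,0],"rotation":[0,0,0],"claw":0.3},{"offset":[-0.4,0.29,0],"rotation":[0,0,0],"claw":0.3},{"offset":[-0.56,0.36,0],"rotation":[0,0,0],"claw":0.3},{"offset":[-0.72,0.39,0],"rotation":[0,0,0],"claw":0.3},{"offset":[-0.72,0.39,0],"rotation":[0,0,0],"claw":0.3}]}}

```text
clock: 12.0
tcp_pos: [0.6034, -0.0974, 0.1718]
orientation: [-2.224, -2.207, 0.017]
contact_force: [-0.5, -1.1, -1.7]
grip_width: 0.0508
gripper_force: 52.7
```

Emit:
{"api": "drive_tool", "payload": {"rows": [{"offset":[-0.12,0.1,0],"rotation":[0,0,0],"claw":0.3},{"offset":[-0.25,0.2,0],"rotation":[0,0,0],"claw":0.3},{"offset":[-0.4,0.29,0],"rotation":[0,0,0],"claw":0.3},{"offset":[-0.56,0.36,0],"rotation":[0,0,0],"claw":0.3},{"offset":[-0.7,0.38,0],"rotation":[0,0,0],"claw":0.3},{"offset":[-0.72,0.38,0],"rotation":[0,0,0],"claw":0.3},{"offset":[-0.72,0.38,0],"rotation":[0,0,0],"claw":0.3},{"offset":[-0.72,0.38,0],"rotation":[0,0,0],"claw":0.3},{"offset":[-0.72,0.38,0],"rotation":[0,0,0],"claw":0.3}]}}

```text
clock: 12.75
tcp_pos: [0.6607, -0.196, 0.1732]
orientation: [-2.212, -2.217, 0.009]
contact_force: [-0.5, 0.7, -2.1]
grip_width: 0.0508
gripper_force: 52.7
```

```bash
python3 plan.py .663 -.199 .0335 90;python3 - <<'E'
from bench import *;from h import *
f=grab_frame("top");P=cloud(f)
cv2.imwrite("pics/t4.png",cv2.resize(f["frame"][140:340,190:460,::-1],None,fx=2,fy=2))
E
```

```text
t 12.75 pos [ 0.6607 -0.196   0.1732] head 90.1 q [ 0.49  0.6  -0.43  1.54  0.27  1.08 -0.  ]
offset [-0.023  0.026  0.931] calls 1 each [-0.023  0.026  0.931] rot [-0.006 -0.002  0.001]
```

View pics/t4.png

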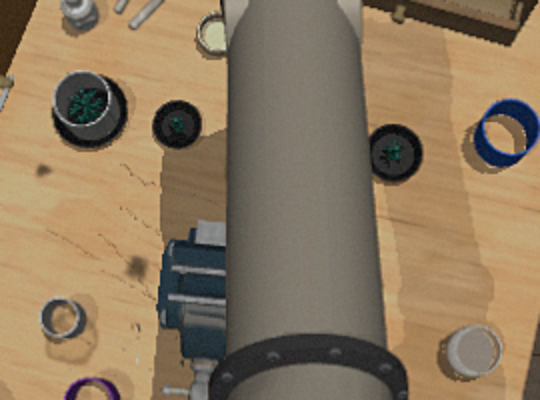

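The arm hides base_c in the top view. Flask_d's rim at (85,105) sits concentric in base_d at (90,108). I lower flask_c.

Emit:
{"api": "drive_tool", "payload": {"rows": [{"offset":[-0.02,0.025,0.1],"rotation":[-0.005,0,0],"claw":0.3},{"offset":[-0.02,0.025,0.25],"rotation":[-0.005,0,0],"claw":0.3},{"offset":[-0.02,0.025,0.4],"rotation":[-0.005,0,0],"claw":0.3},{"offset":[-0.02,0.025,0.55],"rotation":[-0.005,0,0],"claw":0.3},{"offset":[-0.02,0.025,0.65],"rotation":[-0.005,0,0],"claw":0.3},{"offset":[-0.02,0.025,0.72],"rotation":[-0.005,0,0],"claw":0.3},{"offset":[-0.02,0.025,0.77],"rotation":[-0.005,0,0],"claw":0.3},{"offset":[-0.02,0.025,0.8],"rotation":[-0.005,0,0],"claw":0.3},{"offset":[-0.02,0.025,0.8],"rotation":[-0.005,0,0],"claw":0.3},{"offset":[-0.02,0.025,0.8],"rotation":[-0.005,0,0],"claw":0.3}]}}

```text
clock: 13.63
tcp_pos: [0.6645, -0.2011, 0.0551]
orientation: [2.221, 2.221, 0.003]
contact_force: [0.1, 0.6, -1.2]
grip_width: 0.0509
gripper_force: 52.7
```

```bash
python3 plan.py .663 -.199 .0335 90
```

```text
t 13.63 pos [ 0.6645 -0.2011  0.0551] head 90.0 q [ 0.47  0.72 -0.39  1.61  0.33  0.87 -0.05]
offset [ 0.014 -0.01   0.144] calls 1 each [ 0.014 -0.01   0.144] rot [ 0.001 -0.001 -0.   ]
```

Emit:
{"api": "drive_tool", "payload": {"rows": [{"offset":[0.014,-0.01,0.02],"rotation":[0,0,0],"claw":0.3},{"offset":[0.014,-0.01,0.05],"rotation":[0,0,0],"claw":0.3},{"offset":[0.014,-0.01,0.08],"rotation":[0,0,0],"claw":0.3},{"offset":[0.014,-0.01,0.11],"rotation":[0,0,0],"claw":0.3},{"offset":[0.014,-0.01,0.13],"rotation":[0,0,0],"claw":0.3},{"offset":[0.014,-0.01,0.145],"rotation":[0,0,0],"claw":0.3},{"offset":[0.014,-0.01,0.145],"rotation":[0,0,0],"claw":0.3},{"offset":[0.014,-0.01,0.145],"rotation":[0,0,0],"claw":0.3}]}}

```text
clock: 14.3
tcp_pos: [0.6622, -0.199, 0.0327]
orientation: [-2.221, -2.22, -0.001]
contact_force: [-1.9, -0.2, 2.2]
grip_width: 0.0507
gripper_force: 52.9
```

Seated at z 0.0327, where 0.0325 was expected. I release and rise.

Emit:
{"api": "drive_tool", "payload": {"rows": [{"offset":[0,0,0],"rotation":[0,0,0],"claw":0.65},{"offset":[0,0,0],"rotation":[0,0,0],"claw":0.7},{"offset":[0,0,0],"rotation":[0,0,0],"claw":0.78},{"offset":[0,0,0],"rotation":[0,0,0],"claw":0.78},{"offset":[0,0,0],"rotation":[0,0,0],"claw":0.78}]}}

```text
clock: 14.72
tcp_pos: [0.6625, -0.1989, 0.0326]
orientation: [-2.221, -2.221, -0.002]
contact_force: [0.0, 1.1, 0.6]
grip_width: 0.0664
gripper_force: 0.0
```

Emit:
{"api": "drive_tool", "payload": {"rows": [{"offset":[0,0,-0.1],"rotation":[0,0,0],"claw":0.78},{"offset":[0,0,-0.25],"rotation":[0,0,0],"claw":0.78},{"offset":[0,0,-0.5],"rotation":[0,0,0],"claw":0.78},{"offset":[0,0,-0.75],"rotation":[0,0,0],"claw":0.78},{"offset":[0,0,-1],"rotation":[0,0,0],"claw":0.7},{"offset":[0,0,-1],"rotation":[0,0,0],"claw":0.6}]}}

```text
clock: 15.22
tcp_pos: [0.6672, -0.1995, 0.1931]
orientation: [2.214, 2.213, 0.014]
contact_force: [0.7, -0.2, 1.5]
grip_width: 0.0512
gripper_force: 0.0
```

```bash
python3 plan.py .4812 -.265 .185 90
```

```text
t 15.22 pos [ 0.6672 -0.1995  0.1931] head 90.0 q [ 0.49  0.58 -0.43  1.52  0.26  1.09  0.  ]
offset [-0.437 -1.24   0.037] calls 2 each [-0.218 -0.62   0.018] rot [ 0.007  0.001 -0.   ]
```

Emit:
{"api": "drive_tool", "payload": {"rows": [{"offset":[-0.08,-0.2,0],"rotation":[0.003,0,0],"claw":0.6},{"offset":[-0.15,-0.42,0],"rotation":[0.006,0,0],"claw":0.6},{"offset":[-0.22,-0.64,0],"rotation":[0.006,0,0],"claw":0.6},{"offset":[-0.3,-0.85,0],"rotation":[0.006,0,0],"claw":0.6},{"offset":[-0.36,-1,0],"rotation":[0.006,0,0],"claw":0.6},{"offset":[-0.42,-1,0],"rotation":[0.006,0,0],"claw":0.6},{"offset":[-0.43,-1,0],"rotation":[0.006,0,0],"claw":0.6},{"offset":[-0.43,-1,0],"rotation":[0.006,0,0],"claw":0.6}]}}

```text
clock: 15.88
tcp_pos: [0.5132, -0.2642, 0.1834]
orientation: [-2.217, -2.215, 0.01]
contact_force: [-0.3, -0.1, -0.5]
grip_width: 0.0509
gripper_force: 0.0
```

```bash
python3 plan.py .4812 -.265 .08 90
```

```text
t 15.88 pos [ 0.5132 -0.2642  0.1834] head 89.9 q [ 0.71  0.41 -0.45  1.81  0.21  0.98  0.18]
offset [-0.006 -0.207  0.691] calls 1 each [-0.006 -0.207  0.691] rot [-0.005 -0.    -0.001]
```

Emit:
{"api": "drive_tool", "payload": {"rows": [{"offset":[0,-0.1,0],"rotation":[-0.005,0,0],"claw":0.6},{"offset":[0,-0.207,0],"rotation":[-0.005,0,0],"claw":0.6},{"offset":[0,-0.207,0.1],"rotation":[-0.005,0,0],"claw":0.6},{"offset":[0,-0.207,0.3],"rotation":[-0.005,0,0],"claw":0.6},{"offset":[0,-0.207,0.5],"rotation":[-0.005,0,0],"claw":0.6},{"offset":[0,-0.207,0.65],"rotation":[-0.005,0,0],"claw":0.6},{"offset":[0,-0.207,0.69],"rotation":[-0.005,0,0],"claw":0.6},{"offset":[0,-0.207,0.69],"rotation":[-0.005,0,0],"claw":0.6},{"offset":[0,-0.207,0.69],"rotation":[-0.005,0,0],"claw":0.6}]}}

```text
clock: 16.63
tcp_pos: [0.4816, -0.2628, 0.08]
orientation: [-2.219, -2.222, -0.001]
contact_force: [0.1, -1.5, 0.1]
grip_width: 0.0517
gripper_force: 0.0
```

```bash
python3 plan.py .4812 -.265 .018 90
```

```text
t 16.63 pos [ 0.4816 -0.2628  0.08  ] head 90.1 q [ 0.71  0.5  -0.41  1.96  0.28  0.74  0.14]
offset [-0.015 -0.002  0.413] calls 1 each [-0.015 -0.002  0.413] rot [-0.    -0.001  0.001]
```

Emit:
{"api": "drive_tool", "payload": {"rows": [{"offset":[-0.015,0,0.1],"rotation":[0,0,0],"claw":0.6},{"offset":[-0.015,0,0.22],"rotation":[0,0,0],"claw":0.6},{"offset":[-0.015,0,0.34],"rotation":[0,0,0],"claw":0.6},{"offset":[-0.015,0,0.41],"rotation":[0,0,0],"claw":0.6},{"offset":[-0.015,0,0.41],"rotation":[0,0,0],"claw":0.6},{"offset":[-0.015,0,0.41],"rotation":[0,0,0],"claw":0.6},{"offset":[-0.015,0,0.41],"rotation":[0,0,0],"claw":0.5},{"offset":[-0.015,0,0.41],"rotation":[0,0,0],"claw":0.4},{"offset":[-0.015,0,0.41],"rotation":[0,0,0],"claw":0.3},{"offset":[-0.015,0,0.41],"rotation":[0,0,0],"claw":0.1},{"offset":[-0.015,0,0.41],"rotation":[0,0,0],"claw":0.1},{"offset":[-0.015,0,0.41],"rotation":[0,0,0],"claw":0.1},{"offset":[-0.015,0,0.41],"rotation":[0,0,0],"claw":0.1}], "force": 40}}

```text
clock: 17.72
tcp_pos: [0.4809, -0.266, 0.0192]
orientation: [-2.222, -2.221, -0.001]
contact_force: [-0.9, -0.0, 6.3]
grip_width: 0.0309
gripper_force: 39.1
```

Emit:
{"api": "drive_tool", "payload": {"rows": [{"offset":[0,0,-0.1],"rotation":[0,0,0],"claw":0.1},{"offset":[0,0,-0.3],"rotation":[0,0,0],"claw":0.1},{"offset":[0,0,-0.5],"rotation":[0,0,0],"claw":0.1},{"offset":[0,0,-0.75],"rotation":[0,0,0],"claw":0.1},{"offset":[0,0,-0.95],"rotation":[0,0,0],"claw":0.1},{"offset":[0,0,-1],"rotation":[0,0,0],"claw":0.1},{"offset":[0,0,-1],"rotation":[0,0,0],"claw":0.1},{"offset":[0,0,-1],"rotation":[0,0,0],"claw":0.1}]}}

```text
clock: 18.38
tcp_pos: [0.4798, -0.2659, 0.1677]
orientation: [-2.22, -2.22, 0.001]
contact_force: [0.4, 0.4, -0.8]
grip_width: 0.0308
gripper_force: 39.8
```

```bash
python3 plan.py .6705 -.0706 .18 90
```

```text
t 18.38 pos [ 0.4798 -0.2659  0.1677] head 90.0 q [ 0.76  0.38 -0.45  1.9   0.21  0.91  0.21]
offset [ 1.303  1.27  -0.083] calls 2 each [ 0.651  0.635 -0.041] rot [-0.001 -0.001 -0.   ]
```

Emit:
{"api": "drive_tool", "payload": {"rows": [{"offset":[0.1,0.16,-0.04],"rotation":[0,0,0],"claw":0.1},{"offset":[0.22,0.32,-0.06],"rotation":[0,0,0],"claw":0.1},{"offset":[0.36,0.46,-0.06],"rotation":[0,0,0],"claw":0.1},{"offset":[0.5,0.57,-0.06],"rotation":[0,0,0],"claw":0.1},{"offset":[0.65,0.64,-0.06],"rotation":[0,0,0],"claw":0.1},{"offset":[0.65,0.64,-0.06],"rotation":[0,0,0],"claw":0.1}]}}

```text
clock: 18.88
tcp_pos: [0.5776, -0.1612, 0.1746]
orientation: [-2.208, -2.225, -0.003]
contact_force: [0.0, 0.5, -0.5]
grip_width: 0.0308
gripper_force: 39.9
```

Emit:
{"api": "drive_tool", "payload": {"rows": [{"offset":[0.12,0.14,0],"rotation":[0,0,0],"claw":0.1},{"offset":[0.25,0.28,0],"rotation":[0,0,0],"claw":0.1},{"offset":[0.4,0.42,0],"rotation":[0,0,0],"claw":0.1},{"offset":[0.55,0.55,0],"rotation":[0,0,0],"claw":0.1},{"offset":[0.65,0.64,0],"rotation":[0,0,0],"claw":0.1},{"offset":[0.65,0.64,0],"rotation":[0,0,0],"claw":0.1},{"offset":[0.65,0.64,0],"rotation":[0,0,0],"claw":0.1},{"offset":[0.65,0.64,0],"rotation":[0,0,0],"claw":0.1}]}}

```text
clock: 19.55
tcp_pos: [0.6708, -0.0719, 0.1746]
orientation: [-2.219, -2.218, 0.005]
contact_force: [-0.0, 0.3, -1.2]
grip_width: 0.0306
gripper_force: 39.9
```

```bash
python3 plan.py .6705 -.0716 .048 90
```

```text
t 19.55 pos [ 0.6708 -0.0719  0.1746] head 90.0 q [ 0.34  0.57 -0.47  1.58  0.28  1.06 -0.21]
offset [0.001 0.003 0.844] calls 1 each [0.001 0.003 0.844] rot [-0.003 -0.    -0.   ]
```

Emit:
{"api": "drive_tool", "payload": {"rows": [{"offset":[0,0,0.1],"rotation":[-0.002,0,0],"claw":0.1},{"offset":[0,0,0.25],"rotation":[-0.002,0,0],"claw":0.1},{"offset":[0,0,0.4],"rotation":[-0.002,0,0],"claw":0.1},{"offset":[0,0,0.55],"rotation":[-0.002,0,0],"claw":0.1},{"offset":[0,0,0.67],"rotation":[-0.002,0,0],"claw":0.1},{"offset":[0,0,0.76],"rotation":[-0.002,0,0],"claw":0.1},{"offset":[0,0,0.82],"rotation":[-0.002,0,0],"claw":0.1},{"offset":[0,0,0.84],"rotation":[-0.002,0,0],"claw":0.1},{"offset":[0,0,0.84],"rotation":[-0.002,0,0],"claw":0.1},{"offset":[0,0,0.84],"rotation":[-0.002,0,0],"claw":0.1}]}}

```text
clock: 20.38
tcp_pos: [0.6726, -0.0709, 0.0516]
orientation: [2.221, 2.22, 0.005]
contact_force: [-0.8, 0.1, -0.7]
grip_width: 0.0307
gripper_force: 40.0
```

```bash
python3 plan.py .6705 -.0716 .026 90
```

```text
t 20.38 pos [ 0.6726 -0.0709  0.0516] head 90.0 q [ 0.3   0.71 -0.42  1.66  0.36  0.85 -0.27]
offset [-0.005 -0.014  0.17 ] calls 1 each [-0.005 -0.014  0.17 ] rot [ 0.002 -0.001 -0.   ]
```

Emit:
{"api": "drive_tool", "payload": {"rows": [{"offset":[-0.005,-0.014,0.02],"rotation":[0,0,0],"claw":0.1},{"offset":[-0.005,-0.014,0.05],"rotation":[0,0,0],"claw":0.1},{"offset":[-0.005,-0.014,0.08],"rotation":[0,0,0],"claw":0.1},{"offset":[-0.005,-0.014,0.11],"rotation":[0,0,0],"claw":0.1},{"offset":[-0.005,-0.014,0.14],"rotation":[0,0,0],"claw":0.1},{"offset":[-0.005,-0.014,0.16],"rotation":[0,0,0],"claw":0.1},{"offset":[-0.005,-0.014,0.17],"rotation":[0,0,0],"claw":0.1},{"offset":[-0.005,-0.014,0.17],"rotation":[0,0,0],"claw":0.1},{"offset":[-0.005,-0.014,0.17],"rotation":[0,0,0],"claw":0.1}]}}

```text
clock: 21.13
tcp_pos: [0.6697, -0.0713, 0.0253]
orientation: [2.221, 2.221, 0.003]
contact_force: [-2.2, -0.9, 2.3]
grip_width: 0.0308
gripper_force: 40.1
```

Seated at z 0.0253, with 0.0252 expected. Release, rise, and plan for flask_b.

Emit:
{"api": "drive_tool", "payload": {"rows": [{"offset":[0,0,0],"rotation":[0,0,0],"claw":0.42},{"offset":[0,0,0],"rotation":[0,0,0],"claw":0.48},{"offset":[0,0,0],"rotation":[0,0,0],"claw":0.56},{"offset":[0,0,0],"rotation":[0,0,0],"claw":0.56},{"offset":[0,0,0],"rotation":[0,0,0],"claw":0.56}]}}

```text
clock: 21.55
tcp_pos: [0.6701, -0.0714, 0.0252]
orientation: [2.221, 2.221, 0.004]
contact_force: [0.5, 0.0, 0.0]
grip_width: 0.0477
gripper_force: 0.0
```

Emit:
{"api": "drive_tool", "payload": {"rows": [{"offset":[0,0,-0.1],"rotation":[0,0,0],"claw":0.56},{"offset":[0,0,-0.25],"rotation":[0,0,0],"claw":0.56},{"offset":[0,0,-0.5],"rotation":[0,0,0],"claw":0.56},{"offset":[0,0,-0.75],"rotation":[0,0,0],"claw":0.56},{"offset":[0,0,-1],"rotation":[0,0,0],"claw":0.65},{"offset":[0,0,-1],"rotation":[0,0,0],"claw":0.73},{"offset":[0,0,-1],"rotation":[0,0,0],"claw":0.73}]}}

```text
clock: 22.13
tcp_pos: [0.6716, -0.0714, 0.1796]
orientation: [2.218, 2.217, 0.011]
contact_force: [-0.5, 0.2, -0.4]
grip_width: 0.0624
gripper_force: 0.0
```

```bash
python3 plan.py .4599 .052 .185 90
```

```text
t 22.13 pos [ 0.6716 -0.0714  0.1796] head 90.0 q [ 0.34  0.56 -0.47  1.58  0.28  1.05 -0.21]
offset [ 0.823 -1.411 -0.048] calls 2 each [ 0.411 -0.706 -0.024] rot [ 0.004 -0.001 -0.   ]
```

Emit:
{"api": "drive_tool", "payload": {"rows": [{"offset":[0.13,-0.15,-0.02],"rotation":[0,0,0],"claw":0.73},{"offset":[0.25,-0.3,-0.03],"rotation":[0,0,0],"claw":0.73},{"offset":[0.35,-0.47,-0.03],"rotation":[0,0,0],"claw":0.73},{"offset":[0.41,-0.62,-0.03],"rotation":[0,0,0],"claw":0.73},{"offset":[0.41,-0.71,-0.03],"rotation":[0,0,0],"claw":0.73},{"offset":[0.41,-0.71,-0.03],"rotation":[0,0,0],"claw":0.73}]}}

```text
clock: 22.63
tcp_pos: [0.5594, -0.0095, 0.1788]
orientation: [-2.218, -2.223, 0.001]
contact_force: [0.5, -0.5, -0.2]
grip_width: 0.0626
gripper_force: 0.0
```

Emit:
{"api": "drive_tool", "payload": {"rows": [{"offset":[0.1,-0.18,0],"rotation":[0.004,0,0],"claw":0.73},{"offset":[0.2,-0.36,0],"rotation":[0.004,0,0],"claw":0.73},{"offset":[0.32,-0.54,0],"rotation":[0.004,0,0],"claw":0.73},{"offset":[0.41,-0.7,0],"rotation":[0.004,0,0],"claw":0.73},{"offset":[0.41,-0.7,0],"rotation":[0.004,0,0],"claw":0.73},{"offset":[0.41,-0.7,0],"rotation":[0.004,0,0],"claw":0.73},{"offset":[0.41,-0.7,0],"rotation":[0.004,0,0],"claw":0.73}]}}

```text
clock: 23.22
tcp_pos: [0.4591, 0.0508, 0.1795]
orientation: [-2.219, -2.217, 0.004]
contact_force: [0.9, 0.0, 1.2]
grip_width: 0.0625
gripper_force: 0.0
```

```bash
python3 plan.py .4599 .052 .08 90; python3 - <<'E'
from bench import *;import cv2
cv2.imwrite("pics/s5.png",cv2.resize(grab_frame("side")["frame"][80:330,180:480,::-1],None,fx=2,fy=2))
E
```

```text
t 23.22 pos [0.4591 0.0508 0.1795] head 90.0 q [ 0.28  0.25 -0.59  2.07  0.17  0.88 -0.41]
offset [0.007 0.009 0.663] calls 1 each [0.007 0.009 0.663] rot [-0.003 -0.001 -0.   ]
```

View pics/s5.png

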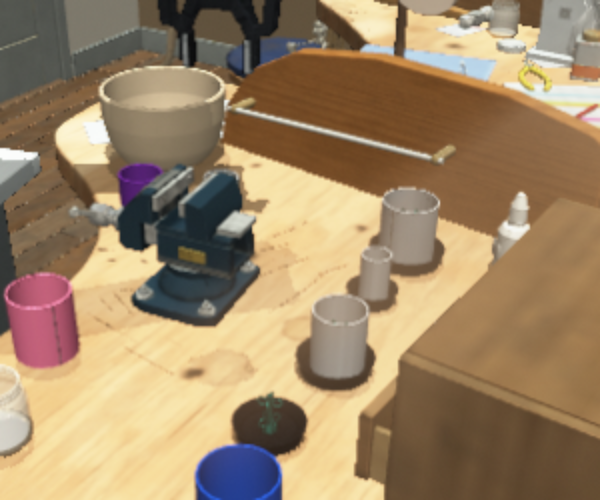

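Flasks d, a and c stand seated at (410,225), (376,275) and (340,335). Base_b at (270,425) is still empty. Flask_b is hidden behind the vice. I descend on it.

Emit:
{"api": "drive_tool", "payload": {"rows": [{"offset":[0.007,0.009,0.1],"rotation":[-0.003,0,0],"claw":0.73},{"offset":[0.007,0.009,0.3],"rotation":[-0.003,0,0],"claw":0.73},{"offset":[0.007,0.009,0.5],"rotation":[-0.003,0,0],"claw":0.73},{"offset":[0.007,0.009,0.62],"rotation":[-0.003,0,0],"claw":0.73},{"offset":[0.007,0.009,0.66],"rotation":[-0.003,0,0],"claw":0.73},{"offset":[0.007,0.009,0.66],"rotation":[-0.003,0,0],"claw":0.73},{"offset":[0.007,0.009,0.66],"rotation":[-0.003,0,0],"claw":0.73}]}}

```text
clock: 23.85
tcp_pos: [0.4598, 0.0525, 0.0808]
orientation: [-2.222, -2.22, -0.003]
contact_force: [-0.2, -0.2, -0.8]
grip_width: 0.0626
gripper_force: 0.0
```

```bash
python3 plan.py .4599 .052 .022 90
```

```text
t 23.85 pos [0.4598 0.0525 0.0808] head 90.0 q [ 0.2   0.4  -0.53  2.15  0.32  0.66 -0.55]
offset [-0.004  0.     0.392] calls 1 each [-0.004  0.     0.392] rot [ 0.    -0.001 -0.   ]
```

Emit:
{"api": "drive_tool", "payload": {"rows": [{"offset":[0,0,0.1],"rotation":[0,0,0],"claw":0.73},{"offset":[0,0,0.22],"rotation":[0,0,0],"claw":0.73},{"offset":[0,0,0.34],"rotation":[0,0,0],"claw":0.73},{"offset":[0,0,0.39],"rotation":[0,0,0],"claw":0.73},{"offset":[0,0,0.39],"rotation":[0,0,0],"claw":0.73},{"offset":[0,0,0.39],"rotation":[0,0,0],"claw":0.73},{"offset":[0,0,0.39],"rotation":[0,0,0],"claw":0.6},{"offset":[0,0,0.39],"rotation":[0,0,0],"claw":0.5},{"offset":[0,0,0.39],"rotation":[0,0,0],"claw":0.4},{"offset":[0,0,0.39],"rotation":[0,0,0],"claw":0.2},{"offset":[0,0,0.39],"rotation":[0,0,0],"claw":0.2},{"offset":[0,0,0.39],"rotation":[0,0,0],"claw":0.2},{"offset":[0,0,0.39],"rotation":[0,0,0],"claw":0.2}], "force": 45}}

```text
clock: 24.93
tcp_pos: [0.4597, 0.0528, 0.0233]
orientation: [2.221, 2.221, 0.004]
contact_force: [-1.5, 0.1, 8.7]
grip_width: 0.0415
gripper_force: 44.3
```

Emit:
{"api": "drive_tool", "payload": {"rows": [{"offset":[0,0,-0.1],"rotation":[0,0,0],"claw":0.2},{"offset":[0,0,-0.3],"rotation":[0,0,0],"claw":0.2},{"offset":[0,0,-0.5],"rotation":[0,0,0],"claw":0.2},{"offset":[0,0,-0.75],"rotation":[0,0,0],"claw":0.2},{"offset":[0,0,-0.95],"rotation":[0,0,0],"claw":0.2},{"offset":[0,0,-1],"rotation":[0,0,0],"claw":0.2},{"offset":[0,0,-1],"rotation":[0,0,0],"claw":0.2},{"offset":[0,0,-1],"rotation":[0,0,0],"claw":0.2}]}}

```text
clock: 25.6
tcp_pos: [0.4586, 0.052, 0.1717]
orientation: [-2.222, -2.221, -0.002]
contact_force: [-0.1, 0.0, -1.9]
grip_width: 0.0415
gripper_force: 46.0
```

```bash
python3 plan.py .6323 -.3061 .2 90
```

```text
t 25.6 pos [0.4586 0.052  0.1717] head 90.0 q [ 0.28  0.26 -0.6   2.08  0.19  0.86 -0.43]
offset [-2.387  1.16  -0.19 ] calls 3 each [-0.796  0.387 -0.063] rot [ 0. -0. -0.]
```

Emit:
{"api": "drive_tool", "payload": {"rows": [{"offset":[0,0.2,-0.15],"rotation":[0,0,0],"claw":0.2},{"offset":[-0.05,0.4,-0.25],"rotation":[0,0,0],"claw":0.2},{"offset":[-0.15,0.6,-0.25],"rotation":[0,0,0],"claw":0.2},{"offset":[-0.3,0.75,-0.25],"rotation":[0,0,0],"claw":0.2},{"offset":[-0.48,0.9,-0.25],"rotation":[0,0,0],"claw":0.2},{"offset":[-0.6,0.95,-0.25],"rotation":[0,0,0],"claw":0.2}]}}

```text
clock: 26.1
tcp_pos: [0.6028, -0.0407, 0.2062]
orientation: [-2.222, -2.218, 0.002]
contact_force: [-0.4, 0.1, -1.4]
grip_width: 0.0415
gripper_force: 46.2
```

Emit:
{"api": "drive_tool", "payload": {"rows": [{"offset":[-0.2,0.05,0],"rotation":[0,0,0],"claw":0.2},{"offset":[-0.4,0.1,0],"rotation":[0,0,0],"claw":0.2},{"offset":[-0.6,0.13,0],"rotation":[0,0,0],"claw":0.2},{"offset":[-0.8,0.17,0],"rotation":[0,0,0],"claw":0.2},{"offset":[-0.9,0.2,0],"rotation":[0,0,0],"claw":0.2}]}}

```text
clock: 26.52
tcp_pos: [0.6298, -0.1777, 0.2056]
orientation: [-2.224, -2.214, 0.006]
contact_force: [0.5, -0.6, -1.6]
grip_width: 0.0415
gripper_force: 46.2
```

Emit:
{"api": "drive_tool", "payload": {"rows": [{"offset":[-0.2,0,0],"rotation":[0,0,0],"claw":0.2},{"offset":[-0.4,0,0],"rotation":[0,0,0],"claw":0.2},{"offset":[-0.6,0,0],"rotation":[0,0,0],"claw":0.2},{"offset":[-0.78,0,0],"rotation":[0,0,0],"claw":0.2},{"offset":[-0.87,0,0],"rotation":[0,0,0],"claw":0.2},{"offset":[-0.87,0,0],"rotation":[0,0,0],"claw":0.2},{"offset":[-0.87,0,0],"rotation":[0,0,0],"claw":0.2},{"offset":[-0.87,0,0],"rotation":[0,0,0],"claw":0.2}]}}

```text
clock: 27.18
tcp_pos: [0.6317, -0.3002, 0.208]
orientation: [-2.216, -2.222, -0.003]
contact_force: [1.1, 0.1, -1.7]
grip_width: 0.0411
gripper_force: 46.2
```

```bash
python3 plan.py .6323 -.3055 .055 90
```

```text
t 27.18 pos [ 0.6317 -0.3002  0.208 ] head 90.2 q [ 0.65  0.58 -0.44  1.49  0.26  1.14  0.17]
offset [-0.039  0.005  1.02 ] calls 2 each [-0.02   0.002  0.51 ] rot [-0.    -0.002  0.001]
```

Emit:
{"api": "drive_tool", "payload": {"rows": [{"offset":[-0.035,0,0.1],"rotation":[0,0,0],"claw":0.2},{"offset":[-0.035,0,0.25],"rotation":[0,0,0],"claw":0.2},{"offset":[-0.035,0,0.42],"rotation":[0,0,0],"claw":0.2},{"offset":[-0.035,0,0.6],"rotation":[0,0,0],"claw":0.2},{"offset":[-0.035,0,0.75],"rotation":[0,0,0],"claw":0.2},{"offset":[-0.035,0,0.87],"rotation":[0,0,0],"claw":0.2},{"offset":[-0.035,0,0.95],"rotation":[0,0,0],"claw":0.2},{"offset":[-0.035,0,1],"rotation":[0,0,0],"claw":0.2},{"offset":[-0.035,0,1],"rotation":[0,0,0],"claw":0.2},{"offset":[-0.035,0,1],"rotation":[0,0,0],"claw":0.2}]}}

```text
clock: 28.02
tcp_pos: [0.6318, -0.3078, 0.0592]
orientation: [-2.22, -2.222, -0.003]
contact_force: [0.1, -0.8, -0.7]
grip_width: 0.0417
gripper_force: 46.2
```

```bash
python3 plan.py .6323 -.3055 .030 90
```

```text
t 28.02 pos [ 0.6318 -0.3078  0.0592] head 90.0 q [ 0.63  0.73 -0.4   1.58  0.33  0.89  0.11]
offset [0.015 0.003 0.195] calls 1 each [0.015 0.003 0.195] rot [ 0.    -0.001  0.   ]
```

Emit:
{"api": "drive_tool", "payload": {"rows": [{"offset":[0.013,0.003,0.03],"rotation":[0,0,0],"claw":0.2},{"offset":[0.013,0.003,0.06],"rotation":[0,0,0],"claw":0.2},{"offset":[0.013,0.003,0.09],"rotation":[0,0,0],"claw":0.2},{"offset":[0.013,0.003,0.12],"rotation":[0,0,0],"claw":0.2},{"offset":[0.013,0.003,0.15],"rotation":[0,0,0],"claw":0.2},{"offset":[0.013,0.003,0.175],"rotation":[0,0,0],"claw":0.2},{"offset":[0.013,0.003,0.195],"rotation":[0,0,0],"claw":0.2},{"offset":[0.013,0.003,0.195],"rotation":[0,0,0],"claw":0.2},{"offset":[0.013,0.003,0.195],"rotation":[0,0,0],"claw":0.2}]}}

```text
clock: 28.77
tcp_pos: [0.6319, -0.3062, 0.0296]
orientation: [-2.221, -2.221, -0.002]
contact_force: [-0.5, 0.3, -0.5]
grip_width: 0.0412
gripper_force: 46.2
```

Emit:
{"api": "drive_tool", "payload": {"rows": [{"offset":[0,0,0],"rotation":[0,0,0],"claw":0.52},{"offset":[0,0,0],"rotation":[0,0,0],"claw":0.6},{"offset":[0,0,0],"rotation":[0,0,0],"claw":0.68},{"offset":[0,0,0],"rotation":[0,0,0],"claw":0.68},{"offset":[0,0,0],"rotation":[0,0,0],"claw":0.68}]}}

```text
clock: 29.18
tcp_pos: [0.6319, -0.3062, 0.0298]
orientation: [-2.221, -2.221, -0.002]
contact_force: [-0.8, 0.1, 0.5]
grip_width: 0.0581
gripper_force: 0.0
```

Emit:
{"api": "drive_tool", "payload": {"rows": [{"offset":[0,0,-0.1],"rotation":[0,0,0],"claw":0.68},{"offset":[0,0,-0.25],"rotation":[0,0,0],"claw":0.68},{"offset":[0,0,-0.5],"rotation":[0,0,0],"claw":0.68},{"offset":[0,0,-0.75],"rotation":[0,0,0],"claw":0.68},{"offset":[0,0,-1],"rotation":[0,0,0],"claw":0.68},{"offset":[0,0,-1],"rotation":[0,0,0],"claw":0.68}]}}

```text
clock: 29.68
tcp_pos: [0.6366, -0.3075, 0.1904]
orientation: [2.213, 2.212, 0.011]
contact_force: [2.2, 0.4, 0.9]
grip_width: 0.058
gripper_force: 0.0
```

Emit:
{"api": "drive_tool", "payload": {"rows": [{"offset":[-0.1,-0.15,0],"rotation":[0,0,0],"claw":0.68},{"offset":[-0.2,-0.35,0],"rotation":[0,0,0],"claw":0.68},{"offset":[-0.3,-0.55,0],"rotation":[0,0,0],"claw":0.68},{"offset":[-0.4,-0.75,0],"rotation":[0,0,0],"claw":0.68},{"offset":[-0.5,-0.95,0],"rotation":[0,0,0],"claw":0.68},{"offset":[-0.5,-0.95,0],"rotation":[0,0,0],"claw":0.68},{"offset":[-0.5,-0.95,0],"rotation":[0,0,0],"claw":0.68}]}}

```text
clock: 30.27
tcp_pos: [0.4872, -0.3835, 0.1805]
orientation: [-2.226, -2.217, 0.0]
contact_force: [0.7, 0.8, -0.2]
grip_width: 0.0581
gripper_force: 0.0
```

```bash
python3 - <<'E'
from bench import *;from h import *
f=grab_frame("top");s=grab_frame("side");P=cloud(f);old=cloud(pickle.load(open("top.pkl","rb")))
cv2.imwrite("pics/t6.png",np.vstack([cv2.resize(s["frame"][170:370,240:480,::-1],(480,400))]))
cv2.imwrite("pics/t7.png",cv2.resize(f["frame"][130:350,200:460,::-1],None,fx=2,fy=2))
B=dict(d=(.689,.0263,.068,.042),a=(.6705,-.0706,.05,.027),c=(.663,-.1988,.062,.037),b=(.6323,-.3061,.056,.032))
hsv=cv2.cvtColor(f["frame"],cv2.COLOR_RGB2HSV)
for n,(x,y,h,R) in B.items():
    near=(np.hypot(P[...,0]-x,P[...,1]-y)<R+.02)
    t=P[near&(abs(P[...,2]-h-.006)<.006)];k=circ(t);t=t[abs(np.hypot(t[:,0]-k[0],t[:,1]-k[1])-k[2])<.004];k=circ(t)
    r=P[near&(P[...,2]>.012)&(P[...,2]<.02)&(hsv[...,2]<70)];d=np.hypot(r[:,0]-x,r[:,1]-y);r=r[d>R-.009]
    rc=circ(r);print(n,"flask",np.round(k,4),"z",np.median(t[:,2]).round(4),"base ring",np.round(rc,4),len(r))
for n,(x,y,h) in dict(jar=(.4152,-.3807,.06),pot=(.7716,-.118,.026)).items():
    t=P[(np.hypot(P[...,0]-x,P[...,1]-y)<.045)&(abs(P[...,2]-h)<.006)];print(n,np.round(circ(t),4))
E
```

```text
d flask [0.6882 0.0247 0.0296] z 0.0734 base ring [0.6887 0.0264 0.0386] 177
a flask [ 0.6712 -0.0702  0.0149] z 0.0551 base ring [ 0.6704 -0.0704  0.0239] 128
c flask [ 0.6641 -0.1988  0.0248] z 0.0677 base ring [ 0.6627 -0.1986  0.0339] 160
b flask [ 0.6334 -0.307   0.0199] z 0.0614 base ring [ 0.632  -0.3063  0.0289] 133
jar [ 0.4155 -0.3804  0.0236]
pot [ 0.7716 -0.1178  0.0221]
```

View pics/t6.png

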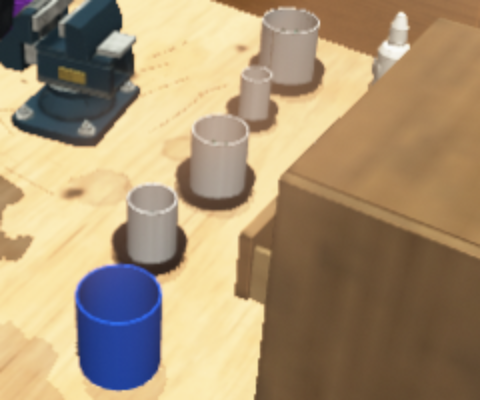

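View pics/t7.png

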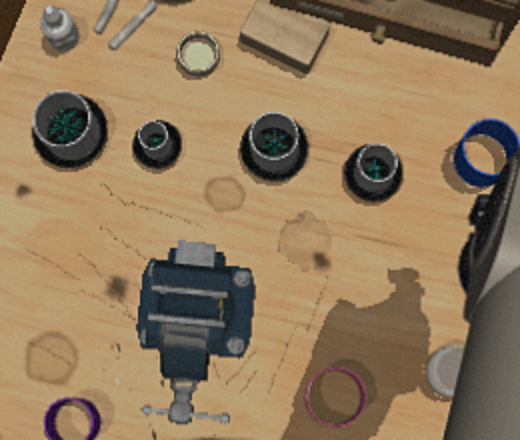

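Both pictures show all four flasks upright in their own bases. In the top crop they are d (65,127), a (155,142), c (273,145) and b (375,170). Axes agree within 2 mm, the rims are at seated height, and the jar and pot have not moved.

```bash
python3 -c "from bench import *;print(hand_in())"
```

```text
the job is handed in; nothing more can be done
None
```

All four flasks stand seated in the bases of their own size, within about 2 mm of centre by the last camera check, the jar and pot have not moved, and the job is handed in at about 30 s on the robot's clock (no verdict was returned).

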